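# Pin the board carrier on the sloped test stand

## Task

Slide the circuit-board carrier along the sloped stand until the hole in its lower corner lines up with the hole in the deck beneath, then take the locating pin with the tall square knob out of the pin holder and push it square through both holes until its flange is fully home on the carrier. Leave the short flat-headed plug in the holder, and do not disturb the wire spool, the multimeter or the screwdriver.

Things in the scene. Friction and masses are not known exactly. Their poses are not given: they have to be found in the camera images.
- stand: Fixed sloped stand, foot plate 170 x 306 mm. Origin: centre of the foot on the work surface; x towards the raised edge (about towards the robot's left), y along the deck, z up. Its deck leans 30 degrees from level, so that its face looks up and to the stand's -x side (the robot's right).
- deck: The stand's sloped aluminium deck, 10 mm thick, with one 13 mm hole through it near its lower edge; 40 mm free below. Origin: centre of that hole at the deck's upper face. x points up the slope, y along the deck, z square out of it (30 degrees from vertical): the pin goes in along -z. Deck spans x -25 to 135, y -235 to 70 mm; lip 8 mm high on the lower edge, rail 14 mm on the upper.
- carrier (a joint): Position of the board carrier along the deck, in m, growing towards the deck's +y. It slides from 0 to 0.14 against about 2 N of friction and stays where left. At 0.100 its hole is exactly over the deck's hole; there is no stop or click there. It starts between 0 and 0.055.
- carrier_hole (a point): Centre of the carrier's 13 mm hole, at its upper face, 9 mm out of the deck's upper face (steel plate 8 mm thick, 1 mm gap). Axes as deck. The plate spans x -20 to 120, y -130 to 25 mm about this hole; the circuit board on it starts at x = 26 mm and its parts rise at most 20 mm above the plate.
- carrier_knob (a point): Centre of the top of the carrier's black round knob, an upright post 16 mm in diameter that stands 45 mm out of the carrier's upper face, square to the slope, 100 mm along -y from the carrier's hole. Grip it or push it sideways to slide the carrier. Axes as deck.
- holder: Fixed grey plastic pin holder block, 130 (x) x 50 (y) x 40 mm high, with two 13 mm upright holes at x = -35 and +35 mm. Origin: centre of its underside.
- pin: Loose steel pin, about 50 g, upright in either of the holder's holes. Origin: centre of the underside of its flange (24 mm diameter, 4 mm thick), which rests on the holder's top. Above it a square black plastic knob, 16 x 16 mm (sides along x and y), z = 4 to 45 mm; below it a round 10 mm shank 30 mm long whose last 9 mm taper to a 5 mm nose. z points from nose to knob.
- plug: Loose steel blanking plug in the holder's other hole: flat round head 28 mm in diameter, 8 mm high, with a 15 mm shank. Origin: centre of the head's underside. To be left alone.
- spool: Loose spool of wire, 60 mm in diameter, 52 mm high, standing upright on the side of the stand opposite the holder. Origin: centre of its underside. To be left alone.
- meter: Loose orange multimeter lying flat, 90 (x) x 170 (y) x 46 mm high overall. Origin: centre of its underside. To be left alone.
- driver: Loose screwdriver 190 mm long lying along its x axis. To be left alone.

How it is judged:
By the outcome, as a careful person would: the job done as asked, in the order asked, and still so for the second after the job is handed in, with the robot touching nothing.
It also fails if it takes over 72 s, if anything falls off the work surface, if the arm or the gripper's body presses on something with over 40 N, if the wrist force passes 120 N, or if a joint passes its speed limit or range.

## Robot

A 7-joint arm with a two-finger parallel gripper is mounted at the origin on the work surface. World frame = base frame: x ahead of the robot, y to its left, z up, the work surface at z = 0. Lengths are in mm, angles in rad, forces in N, time in s.
With the tool pointing down it reaches from about 400 to 875 mm from the base axis. Payload 19.3 kg.
Tool frame: the origin (TCP) lies at the very end of the fingers, on their centre line; the grasp point (between the pads) lies 19 mm behind it (grip_point_offset is the z of the grasp point in the tool frame, in mm); z points along the fingers, y is the line along which they close (so a half turn about z gives the same grasp; the last joint's range is limited). The gripper opens to 85 mm and grips with 20 to 120 N. Pads are 22 mm wide; open, the fingers measure 114 mm over their backs; the gripper's body (76 mm by 85 mm) begins 54 mm behind the grasp point. The pads swing forward as they close: fully open they stand 13 mm farther back than shut.
Start: joints at [1.041, 0.521, -0.036, 1.599, 0.021, 1.021, -0.113], TCP at [277.328, -560.093, 231.291] pointing down, gripper open.
Joint ranges: [-2.91, 2.91], [-0.3, 2.13], [-1.5, 1.42], [0.17, 2.43], [-1.26, 4.41], [0.16, 1.93], [-2.52, 2.52]. Speed limits (rad/s): [1.89, 1.89, 2.39, 2.39, 3.01, 3.01, 3.01].

## Interface

Orientations are given as a 3x3 rotation matrix whose columns are the frame's x, y, z axes.
In Python, from workcell import movep, movel, goto_joints, open_gripper, clamp, wait, inverse_kinematics, read_state, camera, PlanningError, finish_job, grip_point_offset gives the robot as it stands. Calls block until the motion is done:
- movep(position, orientation): joint-space move of the TCP to a pose.
- movel(position, frame=None, max_speed=150, guard=None): straight line of the TCP; frame=None keeps the orientation; max_speed is the mean speed in mm/s. With guard (N) it stops when the force on the tool has changed by that much, and returns True; else False.
- goto_joints(angles): joint-space move.
- open_gripper() and clamp(): open the fingers fully, or close them until they stop; the grip force is fixed at half the most.
- wait(seconds).
- inverse_kinematics(position, orientation): joint angles nearest the present ones, or None.
- read_state(): the state.
- camera(name): name is "scene" or "top" or "wrist"; returns a dict with "image" (420x560x3 uint8, blue, green, red), "range_z" (420x560 float32, mm along the optical axis (not along the pixel's ray), 0 where there is no reading), "fx", "fy", "cx", "cy" (pixels), "dist_coeffs" ([k1, k2, p1, p2, k3] as OpenCV has them; the pictures are not rectified), "cam_to_world" (4x4, takes a point from camera to world coordinates). Camera axes: x right, y up, looking along -z (the intrinsics and any distortion apply to the point x, -y, -z); pixel columns grow to the right and rows downward; lengths in mm; the calibration is good to about 2 mm. A picture is of the moment at which its call begins.
A pose or a line that the arm cannot do raises PlanningError and nothing moves.
- finish_job(): hands the job in; it is judged then, once.
The state is a dict: "time": time; "qpos": joint angles; "qvel": joint speeds; "joint_efforts": joint torques, N m; "eef_pos": TCP position; "tool_rot": TCP orientation; "ft_force": force on the tool from outside, world axes, zero at the start; "torque": the same for the moment, N m; "finger_gap": finger opening in mm; "gripper_force": force on a finger pad.
Only numpy, scipy, OpenCV 4.12 (cv2) and the standard library are available. Lean on these libraries where they do the work, as an engineer would, in place of code of your own. Each camera call takes 0.05 s, during which the arm holds its last target. There are 200 camera calls.

## Working session

There is one attempt and no reset: what is moved stays moved. The work goes in short steps, each a Python script; the robot and the scene stay as the last script left them, time stands still between calls to the robot, and variables do not carry over. Pictures are saved under pics/ and viewed, at most 10 in all, crops included, and the job is handed in when it is done.

```bash
ls; mkdir -p pics
cat > h.py <<'E'
import numpy as np, cv2
from workcell import *
def shot(name, fn=None):
    c=camera(name)
    if fn: cv2.imwrite('pics/'+fn,c['image'])
    np.savez('pics/%s.npz'%(fn or name),**{k:np.array(v) for k,v in c.items()})
    return c
def cloud(c):
    h,w=c['range_z'].shape
    K=np.array([[c['fx'],0,c['cx']],[0,c['fy'],c['cy']],[0,0,1.]])
    u,v=np.meshgrid(np.arange(w),np.arange(h))
    p=cv2.undistortPoints(np.stack([u,v],-1).reshape(-1,1,2).astype(np.float64),K,np.array(c['dist_coeffs'],float)).reshape(h,w,2)
    z=c['range_z'].astype(float)
    P=np.stack([p[...,0]*z,-p[...,1]*z,-z],-1)
    T=np.array(c['cam_to_world'])
    W=P@T[:3,:3].T+T[:3,3]; W[z<=0]=np.nan
    return W
def load(fn):
    d=np.load('pics/%s.npz'%fn); return {k:d[k] for k in d}
E
python3 - <<'E'
from h import *
shot('scene','s1.png'); c=shot('top','t1.png'); s=read_state(); print(s['time'],s['ft_force'],grip_point_offset); print(c['cam_to_world'],c['fx'])
print(s['tool_rot'])
E
```

```text
pics
0.1 [ 0.0151511  -0.413227   -0.48591242] -18.700000000000003
[[-1.75275564e-03  9.86448086e-01 -1.64064319e-01  3.68902727e+02]
 [-9.99931500e-01 -3.62752924e-03 -1.11281582e-02 -1.23295946e+01]
 [-1.15724985e-02  1.64033576e-01  9.86386873e-01  1.35359043e+03]
 [ 0.00000000e+00  0.00000000e+00  0.00000000e+00  1.00000000e+00]] 477.49892179202357
[[ 8.96142769e-01  4.43765566e-01 -5.10664814e-04]
 [ 4.43765855e-01 -8.96142335e-01  8.83980813e-04]
 [-6.53481126e-05 -1.01878862e-03 -9.99999479e-01]]
```

View pics/t1.png

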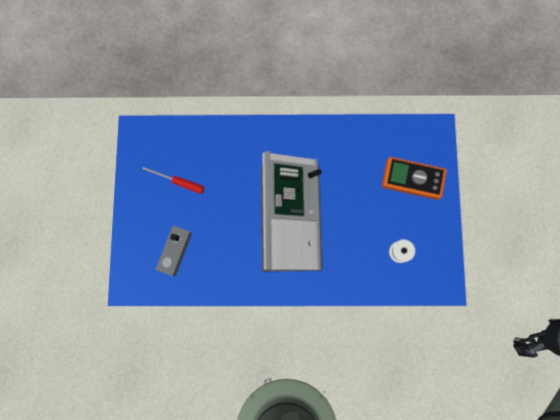

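View pics/s1.png

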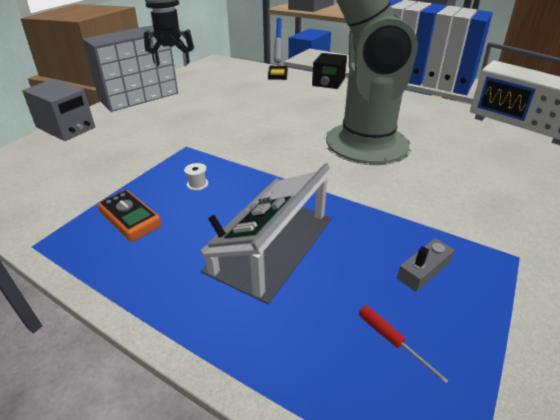

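The top view shows the deck hole near (309,243), the carrier hole near (311,211), the carrier knob top near (320,172), the pin knob near (175,238) and the plug near (167,262). The robot is at the bottom of the picture.

Run:
```python
from h import *
c=load('t1.png'); W=cloud(c); np.set_printoptions(precision=2,suppress=True)
for n,(u,v) in dict(deckhole=(309,243),carhole=(311,211),knob=(319,172),pin=(175,238),plug=(167,262)).items(): print(n,W[v,u])
def plane(P):
    P=P[~np.isnan(P).any(1)]; m=np.median(P,0); 
    for _ in range(3):
        m=P.mean(0); n=np.linalg.svd(P-m,full_matrices=False)[2][2]; d=abs((P-m)@n); P=P[d<max(2,2*d.mean())]
    return m,n*np.sign(n[2]),len(P),d.mean()
print(plane(W[226:264,275:305].reshape(-1,3)))
P=W[215:285,145:200].reshape(-1,3); Q=P[(P[:,2]>33)&(P[:,2]<46)]
r=cv2.minAreaRect(Q[:,:2].astype(np.float32)); print('holder',r,len(Q))
K=P[P[:,2]>65]; print('pin',K.mean(0),K.min(0),K.max(0),len(K))
cv2.imwrite('pics/t1z.png',cv2.resize(c['image'][145:285,150:335],None,fx=4,fy=4,interpolation=cv2.INTER_CUBIC))
# wrist cam rel tool
s=read_state();w=camera('wrist');T=np.eye(4);T[:3,:3]=s['tool_rot'];T[:3,3]=s['eef_pos'];print(np.linalg.inv(T)@w['cam_to_world'],w['fx'],w['cx'],w['cy'])
```

```text
deckhole [503.98 -64.4    4.24]
carhole [585.25 -68.29  67.47]
knob [679.98 -88.02 125.22]
pin [509.96 296.39  88.33]
plug [448.33 324.79  52.02]
(array([490.03,  -9.75, 107.95]), array([ 0.01, -0.5 ,  0.87]), 823, np.float64(1.1466493053503175))
holder ((482.73089599609375, 313.48638916015625), (52.021305084228516, 129.8694305419922), 70.4324722290039) 709
pin [515.25 300.75  83.28] [507.03 293.36  65.54] [524.42 311.06  92.67] 49
[[   0.      0.96    0.27   67.19]
 [   1.      0.     -0.      0.59]
 [  -0.      0.27   -0.96 -143.08]
 [   0.      0.      0.      1.  ]] 309.0264102704532 281.7483162686443 210.17149907337634
```

View pics/t1z.png

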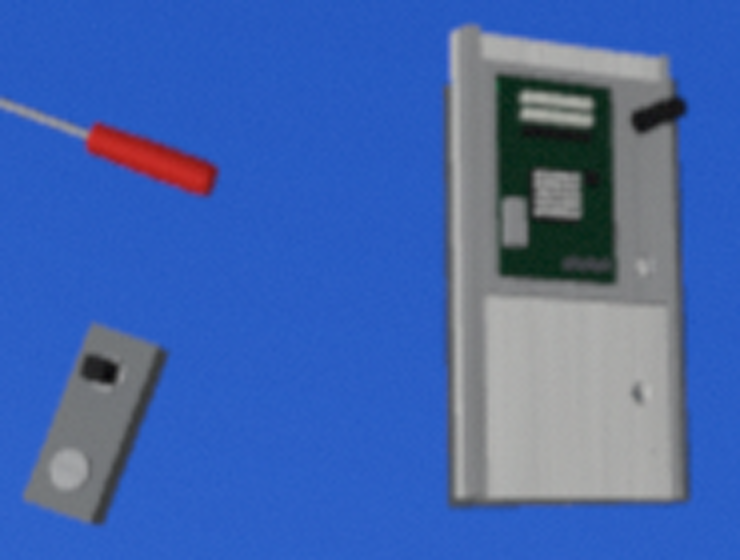

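```bash
cat >> h.py <<'E'
def ray(c,u,v):
    K=np.array([[c['fx'],0,c['cx']],[0,c['fy'],c['cy']],[0,0,1.]])
    p=cv2.undistortPoints(np.array([[[u,v]]],float),K,np.array(c['dist_coeffs'],float)).ravel()
    T=np.array(c['cam_to_world']); return T[:3,3],T[:3,:3]@np.array([p[0],-p[1],-1])
def onplane(c,u,v,m,n):
    o,d=ray(c,u,v); return o+d*((m-o)@n)/(d@n)
def plane(P):
    P=P.reshape(-1,3);P=P[~np.isnan(P).any(1)]; P=P[np.abs(P-np.median(P,0)).max(1)<200]
    for _ in range(4):
        m=P.mean(0); n=np.linalg.svd(P-m,full_matrices=False)[2][2]; d=abs((P-m)@n); P=P[d<max(1.5,2*d.mean())]
    return m,n*np.sign(n[2])
def deckrot(n,yaw=0.):  # deck axes: y ~ world -x
    y=-np.array([np.cos(yaw),np.sin(yaw),0]); y-=n*(y@n); y/=np.linalg.norm(y)
    return np.stack([np.cross(y,n),y,n],1)
def toolrot(D,s=1): # tool z=-deck z, tool y = s*deck y
    y=s*D[:,1]; z=-D[:,2]; return np.stack([np.cross(y,z),y,z],1)
np.set_printoptions(precision=2,suppress=True)
E
python3 - <<'E'
from h import *
D=deckrot(np.array([0,-.5,.866])); p=np.array([555,-67,78.])+100*D[:,2]
sol={}
for s in (1,-1):
    R=toolrot(D,s); sol[s]=inverse_kinematics(p,R); print(s,sol[s], inverse_kinematics(np.array([690,-75,110.]),R), inverse_kinematics(np.array([507,-75,95.]),R))
s=-1 if sol[-1] is not None else 1
for s in (-1,1):
    try: movep(p,toolrot(D,s)); print('moved',s); break
    except PlanningError as e: print(e)
shot('wrist','w1.png'); print(read_state()['time'])
E
```

```text
1 [ 0.23  0.66  0.21  1.71 -0.68  1.13 -2.32] [ 0.14  0.88  0.2   1.4  -0.73  1.16 -2.46] [ 0.24  0.68  0.13  1.9  -0.75  0.92 -2.22]
-1 [ 0.76  0.71 -0.59  1.68 -0.16  1.    0.36] [ 0.57  0.93 -0.57  1.37 -0.08  1.03  0.23] [ 0.78  0.75 -0.63  1.87 -0.13  0.77  0.36]
moved -1
2.0833
```

View pics/w1.png

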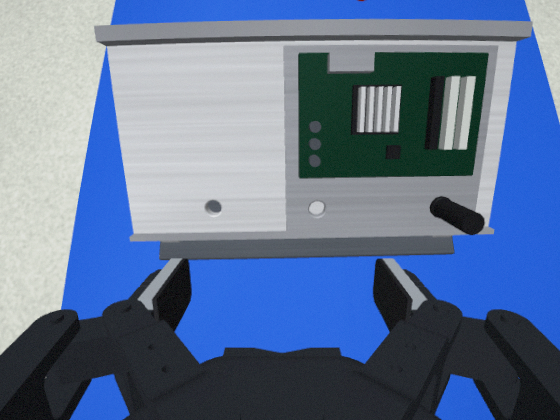

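The wrist view shows the deck hole at (213,208), the carrier hole at (317,208), showing bright deck through it, and the knob post from its base at (440,205) to its top at (475,218).

```bash
cat >> h.py <<'E'
def rim(c,u,v,r=13):
    """ellipse fit of the strongest contrasting blob's outline near u,v"""
    k=8; g=cv2.cvtColor(c['image'],cv2.COLOR_BGR2GRAY)[v-r:v+r+1,u-r:u+r+1]
    G=cv2.resize(g,None,fx=k,fy=k,interpolation=cv2.INTER_CUBIC)
    bg=np.median(np.r_[g[:4].ravel(),g[-4:].ravel()])
    M=(np.abs(G.astype(float)-bg)>12).astype(np.uint8); M=cv2.morphologyEx(M,cv2.MORPH_CLOSE,np.ones((25,25)))
    cs=[x for x in cv2.findContours(M,0,1)[0] if cv2.contourArea(x)>800]
    x=min(cs,key=lambda q:np.linalg.norm(q.mean((0,1))-G.shape[0]/2))
    e=cv2.fitEllipse(cv2.convexHull(x)); return (e[0][0]+.5)/k-.5+u-r,(e[0][1]+.5)/k-.5+v-r,e[1][0]/k,e[1][1]/k
E
python3 - <<'E'
from h import *
c=load('w1.png'); W=cloud(c)
m,n=plane(W[60:190,130:270]); m2,n2=plane(np.r_[W[182:198,300:420].reshape(-1,3),W[215:228,320:425].reshape(-1,3)])
print(m,n,m2,n2,'gap',(m2-m)@n)
a=rim(c,213,208); b=rim(c,317,208); print(a,b)
A=onplane(c,*a[:2],m,n); B=onplane(c,*b[:2],m+9*n,n); print('deck hole',A,'car hole',B)
d=B-A; D0=deckrot(n); print('yaw by holes',np.degrees(np.arctan2(d[1],d[0])), d@D0)
# yaw by bottom edge of upper rail / lower lip: line in image -> plane
g=cv2.cvtColor(c['image'],cv2.COLOR_BGR2GRAY)
gy=cv2.Sobel(g,cv2.CV_32F,0,1,ksize=5)
for r0,r1,off in ((226,248,8),(36,56,0)):
    pts=np.array([onplane(c,u,r0+np.argmax(abs(gy[r0:r1,u])),m+off*n,n) for u in range(150,275)])
    q=(pts-A)@D0; f=cv2.fitLine(q[:,:2].astype(np.float32),cv2.DIST_HUBER,0,.01,.01).ravel(); print('edge',f, np.degrees(np.arctan(f[0]/f[1])))
# knob points
h=(W-A)@D0; k=(h[...,2]>30)&(h[...,0]>-30)&(h[...,0]<20)&(h[...,1]<-60); P=h[k]; print('knob deckframe',len(P),np.median(P,0),P.min(0),P.max(0))
t=P[P[:,2]>50]; print('top',t.mean(0),t.min(0),t.max(0)); print(n,(B-A)@D0)
# holder/pin from the top camera recap and top-derived holes
T=load('t1.png'); print('top est',onplane(T,310.25,243.25,m,n),onplane(T,311.2,211.5,m+9*n,n))
E
```

```text
[490.94  -8.87 108.49] [ 0.01 -0.5   0.87] [621.17 -64.71  85.42] [ 0.01 -0.5   0.87] gap 8.991776324587608
(212.85113143920898, 207.37742137908936, 17.95121192932129, 18.75524139404297) (316.864634513855, 208.31146621704102, 18.815284729003906, 19.433916091918945)
deck hole [497.54 -65.64  75.7 ] car hole [582.69 -68.65  83.53]
yaw by holes -2.027444475999979 [  1.3  -85.07   9.  ]
edge [  0.    -1.   -19.16   4.07] -0.26106095
edge [  0.01  -1.   124.76  -6.37] -0.8278573
knob deckframe 25283 [  9.56 -99.1  183.09] [ -15.01 -193.46   30.05] [ 19.45 -60.   208.01]
top [  7.94 -97.95 178.23] [ -15.01 -193.46   50.09] [ 19.45 -60.   208.01]
[ 0.01 -0.5   0.87] [  1.3  -85.07   9.  ]
top est [496.11 -64.97  76.1 ] [581.12 -68.1   83.87]
```

```bash
cat >> h.py <<'E'
n=np.array([0.01,-.5,.87]); 
try:
    _f=np.load('frame.npz'); A=_f['A']; B=_f['B']; D=_f['D']; R=toolrot(D,-1)
except FileNotFoundError: pass
def P(x,y,z): return A+D@np.array([x,y,z],float)  # deck frame -> world
def S():
    s=read_state(); print('t %.1f gap %.1f gf %.1f'%(s['time'],s['finger_gap'],s['gripper_force']),'F',D.T@s['ft_force'],'deck',D.T@(s['eef_pos']-A)); return s
E
python3 - <<'E'
from h import *
c=load('w1.png'); W=cloud(c); m,n=plane(W[60:190,130:270])
A=onplane(c,*rim(c,213,208)[:2],m,n); B=onplane(c,*rim(c,317,208)[:2],m+9*n,n)
y=A+9*n-B; y/=np.linalg.norm(y); D=np.stack([np.cross(y,n),y,n],1); print(D)
np.savez('frame.npz',A=A,B=B,D=D)
E
python3 - <<'E'
from h import *
y0=(D.T@(B-A))[1]-100
movep(P(0,y0,9+45+45),R); S()
print(movel(P(0,y0,9+12),max_speed=60,guard=8)); S()
clamp(); S()
print(movel(P(0,-100,21),max_speed=50,guard=30)); S()
open_gripper(); S()
movel(P(0,-100,110),max_speed=120)
movep(P(0,-40,120),R)
shot('wrist','w2.png'); S()
E
```

```text
[[-0.02 -1.    0.01]
 [ 0.87 -0.02 -0.5 ]
 [ 0.5  -0.    0.87]]
t 2.7 gap 85.6 gf 0.0 F [-1.12  1.33 -0.  ] deck [  -0.26 -184.99   98.51]
False
t 4.1 gap 85.8 gf 0.0 F [-0.25 -0.18 -0.09] deck [  -0.1  -185.25   21.41]
t 4.8 gap 14.5 gf 58.4 F [-0.39 -0.07  2.37] deck [  -0.   -185.24   21.22]
False
t 6.6 gap 14.8 gf 58.9 F [ 1.27 -0.97  8.21] deck [ -0.06 -99.32  21.2 ]
t 7.3 gap 85.5 gf 0.0 F [0.19 0.93 0.35] deck [  -0.   -100.     20.99]
t 8.6 gap 85.5 gf 0.0 F [ 0.02 -0.68 -0.49] deck [  0.1  -40.   119.73]
```

View pics/w2.png

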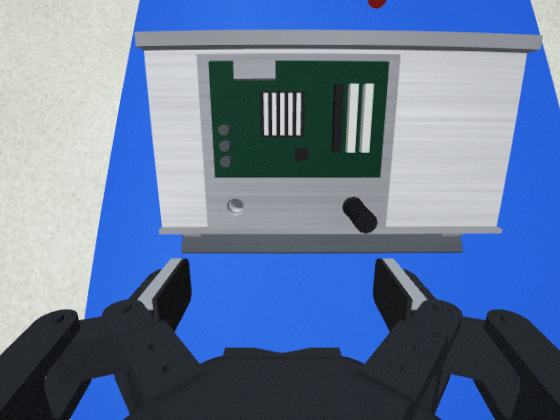

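The carrier hole is now at (235,206) and the knob base at (352,208). I'll look straight down the hole axis to check that the two holes line up.

Run:
```python
from h import *
c=load('w2.png'); a=rim(c,235,206); print(a, D.T@(onplane(c,*a[:2],A+9*D[:,2],D[:,2])-A))
movep(P(-67,0,35),R); c=shot('wrist','w3.png'); S()
T=np.array(c['cam_to_world']); q=D.T@(T[:3,3]-A); print('cam deck',q)
# project expected hole centre
h=T[:3,:3].T@(P(0,0,9)-T[:3,3]); u=c['cx']+c['fx']*h[0]/-h[2]; v=c['cy']-c['fy']*h[1]/-h[2]; print(u,v)
u,v=int(u),int(v); cv2.imwrite('pics/w3z.png',cv2.resize(c['image'][max(0,v-30):v+30,u-40:u+40],None,fx=8,fy=8,interpolation=cv2.INTER_CUBIC))
```

```text
(235.95252513885498, 205.8879222869873, 17.73567008972168, 21.03772735595703) [0.11 0.33 9.  ]
t 9.2 gap 85.7 gf 0.0 F [ 0.15 -0.6   0.31] deck [-65.8   -1.92  36.02]
cam deck [  1.28  -0.8  178.81]
280.0409126147386 126.86167678079872
```

View pics/w3z.png

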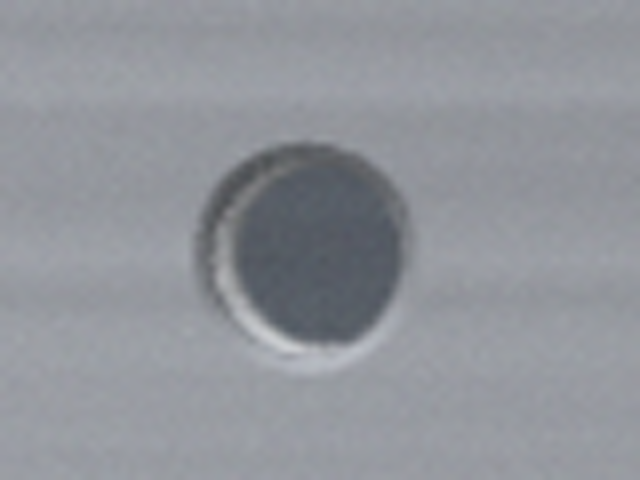

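The bottom exit of the deck hole, centred at (317,252) in the crop, sits about 14 crop px right (deck −y) of the carrier rim, centred at (303,258). That means the carrier is about 1 mm too far. I'll take a settled picture to measure it properly, then correct.

```bash
cat >> h.py <<'E'
def look():
    movep(P(-67,0,35),R); wait(.3); c=camera('wrist'); T=np.array(c['cam_to_world'])
    h=T[:3,:3].T@(P(0,0,9)-T[:3,3]); u=int(c['cx']+c['fx']*h[0]/-h[2]); v=int(c['cy']-c['fy']*h[1]/-h[2])
    g=cv2.cvtColor(c['image'],cv2.COLOR_BGR2GRAY)[v-18:v+19,u-18:u+19]; k=8
    G=cv2.GaussianBlur(cv2.resize(g,None,fx=k,fy=k,interpolation=cv2.INTER_CUBIC),(9,9),0)
    core=np.median(G[140:156,140:156]); bg=np.median(g[:5])
    M=(G<(core+bg)/2).astype(np.uint8); M=cv2.morphologyEx(M,cv2.MORPH_OPEN,np.ones((41,41)))
    f=lambda M:max(cv2.findContours(M,0,1)[0],key=cv2.contourArea)
    x=f(M); M2=cv2.morphologyEx((abs(G.astype(float)-bg)>14).astype(np.uint8),cv2.MORPH_OPEN,np.ones((9,9))); M2=cv2.morphologyEx(M2,cv2.MORPH_CLOSE,np.ones((31,31))); X=f(M2)
    out=[]
    for q,z in ((x,-10),(cv2.convexHull(X),9)):
        w=np.array([D.T@(onplane(c,(p[0]+.5)/k-.5+u-18,(p[1]+.5)/k-.5+v-18,P(0,0,z),D[:,2])-A) for p in q[:,0]])
        out+=[w]; print(z,'centre',(w.max(0)+w.min(0))[:2]/2,'size',np.ptp(w,0)[:2],'min',w.min(0)[:2],'max',w.max(0)[:2])
    return c
E
python3 - <<'E'
from h import *
look(); S()
E
```

```text
-10 centre [0.51 0.42] size [14.07 12.48] min [-6.53 -5.82] max [7.54 6.66]
9 centre [-0.94  1.45] size [16.06 14.46] min [-8.97 -5.78] max [7.09 8.67]
t 9.8 gap 85.4 gf 0.0 F [ 0.06  0.59 -0.06] deck [-67.    -0.01  35.07]
```

Run:
```python
from h import *
movep(P(0,-100,75),R)
print(movel(P(0,-100,21),max_speed=60,guard=8)); clamp(); S()
movel(P(0,-101.05,21),max_speed=10); wait(.3); S()
open_gripper(); movel(P(0,-101,75),max_speed=120)
c=look(); cv2.imwrite('pics/w4z.png',cv2.resize(c['image'][96:156,240:320],None,fx=8,fy=8,interpolation=cv2.INTER_CUBIC)); S()
```

```text
False
t 12.0 gap 13.7 gf 58.4 F [0.79 0.72 5.09] deck [  -0.02 -100.07   21.2 ]
t 12.6 gap 14.5 gf 58.4 F [1.18 0.19 5.03] deck [   0.02 -101.21   21.16]
-10 centre [0.53 0.28] size [13.94 13.22] min [-6.44 -6.32] max [7.5  6.89]
9 centre [-0.42 -0.53] size [15.14 14.52] min [-7.99 -7.79] max [7.15 6.72]
t 14.8 gap 85.5 gf 0.0 F [ 0.3  -0.68 -0.37] deck [-66.6   -0.44  34.97]
```

View pics/w4z.png

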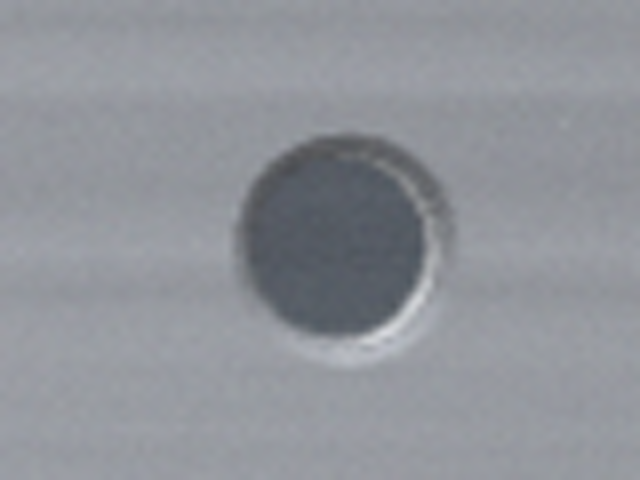

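Offset is now about −0.7 mm, inside the 1.5 mm radial play, and the pin will centre the rest. On to the pin.

Run:
```python
from h import *
movel(P(0,0,190),max_speed=200)
yaw=np.radians(-20.); hx=np.array([np.cos(yaw),np.sin(yaw),0]); hy=np.array([-hx[1],hx[0],0])
best=None
for s in (1,-1):
    y=s*hy; z=np.array([0,0,-1.]); Rp=np.stack([np.cross(y,z),y,z],1); q=inverse_kinematics(np.array([514,299,250.]),Rp); print(s,q)
    if q is not None:
        d=np.abs(np.array(q)-read_state()['qpos']).max()
        if best is None or d<best[0]: best=(d,s,Rp)
Rp=best[2]; print(best)
movep(np.array([514,299,250.]),Rp); movel(np.array([514,299,165.]),max_speed=150); wait(.2)
c=shot('wrist','w5.png'); S(); W=cloud(c).reshape(-1,3)
near=np.linalg.norm(W[:,:2]-[514,299],axis=1)
K=W[(W[:,2]>82)&(W[:,2]<92)&(near<30)]; r=cv2.minAreaRect(K[:,:2].astype(np.float32)); print('knob top',r,K[:,2].mean(),len(K),np.median(K,0))
H=W[(W[:,2]>36)&(W[:,2]<42.)&(near<130)]; print('holder',cv2.minAreaRect(H[:,:2].astype(np.float32)),H[:,2].mean())
F=W[(W[:,2]>42.5)&(W[:,2]<46)&(near<25)];print('flange',F.mean(0),F.min(0),F.max(0),len(F))
np.savez('pin.npz',Rp=Rp)
```

```text
1 [-0.06  0.57 -0.84  1.63  0.46  1.15  0.2 ]
-1 [-1.33  0.8   1.23  1.7  -0.79  1.24 -1.83]
(np.float64(0.9571190911159264), 1, array([[-0.94,  0.34,  0.  ],
       [ 0.34,  0.94,  0.  ],
       [ 0.  ,  0.  , -1.  ]]))
t 18.5 gap 85.2 gf 0.0 F [-0.52 -0.11 -0.57] deck [ 360.64  -23.13 -104.02]
knob top ((515.1145629882812, 300.80780029296875), (15.837060928344727, 16.17652130126953), 76.6803207397461) 85.34520006323679 431 [514.62 300.91  85.4 ]
holder ((482.763916015625, 312.3249206542969), (50.315303802490234, 130.16217041015625), 70.56058502197266) 40.49394919582528
flange [510.75 302.82  44.47] [502.35 289.03  42.51] [524.4  312.47  45.98] 170
```

View pics/w5.png

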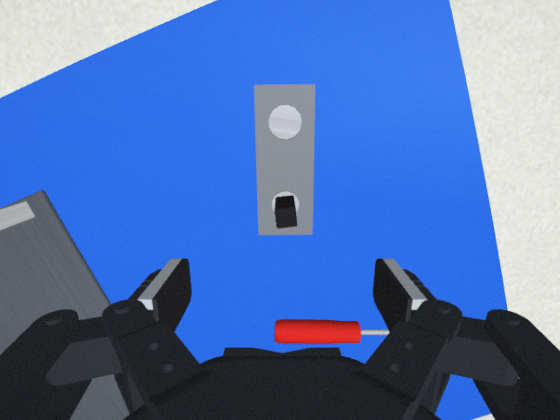

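The pin knob top is at (286,205–225) and the plug is at (285,122). The pin knob is turned about 6° relative to the holder, so I'll align the grasp with the knob.

Run:
```python
from h import *
a=np.radians(76.7); y=np.array([np.cos(a),np.sin(a),0]); z=np.array([0,0,-1.]); Rp=np.stack([np.cross(y,z),y,z],1)
p=np.array([515.2,300.8,0])
movep(p+[0,0,120],Rp); print(movel(p+[0,0,50],max_speed=60,guard=8)); wait(.2)
clamp(); S(); print(read_state()['eef_pos'])
print(movel(p+[0,0,95],max_speed=60,guard=25)); S(); movel(p+[0,0,250],max_speed=200)
movep(P(0.1,0,190),R); movel(P(0.1,0,70),max_speed=120); wait(.4)
c=shot('wrist','w6.png'); S()
cv2.imwrite('pics/w6z.png',cv2.resize(c['image'][150:350,180:400],None,fx=2.7,fy=2.7))
```

```text
False
t 20.9 gap 15.4 gf 58.6 F [0.51 0.47 2.62] deck [ 304.4   -24.06 -205.02]
[515.24 300.84  50.11]
False
t 21.8 gap 15.1 gf 58.4 F [-0.61  0.35 -0.76] deck [ 326.52  -23.92 -166.27]
t 26.1 gap 15.1 gf 58.4 F [ 0.07 -0.87 -1.48] deck [ 0.06 -0.02 70.08]
```

View pics/w6z.png

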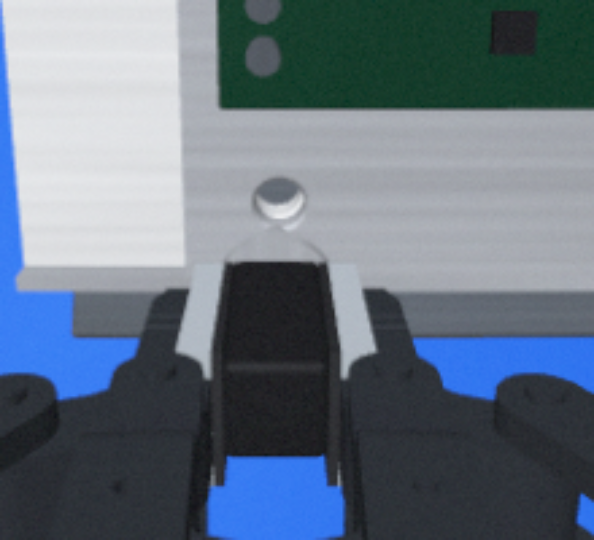

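The pin is gripped squarely: the knob is centred at crop x≈276 and the carrier hole at (280,203). Inserting now with a guard.

Run:
```python
from h import *
movel(P(0.1,-.2,52),max_speed=60); wait(.2); S()
for z in (42,35,28,23,17.5):
    g=movel(P(0.1,-.2,z),max_speed=25,guard=12); print(z,g); S()
    if g: break
```

```text
t 26.7 gap 15.3 gf 58.4 F [-0.19 -0.33 -1.03] deck [ 0.04 -0.31 52.18]
42 False
t 27.3 gap 15.5 gf 58.4 F [ 0.35  1.49 -0.4 ] deck [ 0.14 -0.18 41.92]
35 False
t 27.7 gap 15.2 gf 58.4 F [-0.6   0.75  0.29] deck [ 0.12 -0.11 34.85]
28 False
t 28.1 gap 15.4 gf 58.4 F [-0.01  0.18 -0.48] deck [ 0.14 -0.15 27.87]
23 False
t 28.5 gap 15.3 gf 58.4 F [-1.23  0.16 -0.31] deck [ 0.15 -0.13 22.87]
17.5 True
t 28.8 gap 15.1 gf 59.7 F [ 3.43 -1.71 10.03] deck [-0.11 -1.08 18.16]
```

Run:
```python
from h import *
print(movel(P(0.1,-.2,17.3),max_speed=10,guard=15)); S()
open_gripper(); wait(.2); S(); q=D.T@(read_state()['eef_pos']-A); movel(P(0.1,-.2,110),max_speed=100)
wait(.3); c=shot('wrist','w7.png'); S(); W=cloud(c).reshape(-1,3); h=(W-A)@D
k=h[(abs(h[:,0])<30)&(abs(h[:,1])<30)&(h[:,2]>45)&(h[:,2]<70)]; print('knob top',np.median(k,0),k.min(0),k.max(0),len(k)); t=k[abs(k[:,2]-np.median(k[:,2]))<3]
if len(t)>10: print(cv2.minAreaRect(t[:,:2].astype(np.float32)), plane(t)[1]@D)
f=h[(np.hypot(h[:,0],h[:,1])<11)&(h[:,2]>4)&(h[:,2]<20)]; print('flange z',np.median(f,0),len(f))
movep(P(0,-60,200),R); shot('wrist','w8.png'); print(read_state()['time'])
```

```text
False
t 29.0 gap 15.1 gf 61.0 F [ 2.41  0.58 17.22] deck [-0.08 -1.17 18.09]
t 29.9 gap 85.4 gf 0.0 F [0.64 0.18 1.21] deck [ 0.09 -0.22 17.3 ]
t 31.3 gap 85.9 gf 0.0 F [ 0.5  -0.15 -0.11] deck [  0.16  -0.16 109.81]
knob top [-0.47 -0.6  53.78] [-9.91 -8.3  45.01] [ 6.76  7.1  55.57] 577
((-1.7548346519470215, -0.6289944648742676), (15.209052085876465, 16.31539535522461), 89.98658752441406) [ 0.49 -0.01  0.87]
flange z [ 6.37  0.84 12.98] 232
31.8917
```

View pics/w7.png

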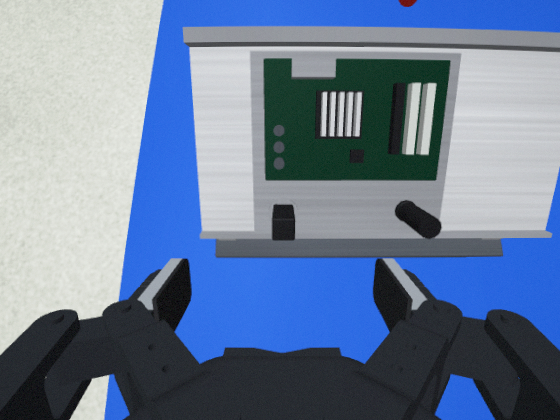

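The view shows the pin knob upright on the carrier at (284,222). The knob top measures 53.8 mm (54 expected) and the flange top 13.0 mm (13 expected), so the pin is home and square.

```bash
python3 -c "
from h import *
wait(.5); S(); print(finish_job())"
```

```text
t 32.4 gap 85.3 gf 0.0 F [-0.29 -0.12 -0.72] deck [ -0.   -59.95 199.96]
the job is handed in; nothing more can be done
None
```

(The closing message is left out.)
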